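# Clear the bottle and hold the spring clamp shut on the salve tin

### The job

A dark bottle has been left on the clamp board in the way of the blue lever: take it off the board and stand it upright on the bare bench, before you work the lever. Then swing the lever by its black handle against its spring until the pointer stands in the green part of the dial, never far into the red, so that the rubber pad squeezes the salve tin in its nest while the glue sets. Finish while still holding the handle there: do not let go, and leave the other loose things where they are.

Things in the scene. Friction and masses are not known exactly. Their poses are not given: they have to be found in the camera images.
- clamp_base: Wooden clamp board, 260 (x) x 240 (y) x 14 mm, fixed to the bench. Origin: centre of its underside, on the bench; its frame is 'the clamp's frame'. On it, besides the lever: a V nest of two dark wooden blocks 18 mm high, open to -y, holding the salve tin at x=+45, y=+31.5 mm; and, under the lever's pointer, 194 to 216 mm from the pivot, a painted dial: white, green, red.
- pivot (a point): Vertical axis of the blue lever, on the board's top face (14 mm above the bench), at x=+110, y=-30 mm of the clamp's frame. The lever's bar is 20 mm wide, reaches 195 mm from the axis and lies 21 to 33 mm above the bench.
- clamp_lever (a joint): Angle (rad) of the blue lever: 0 at rest (its spring returns it there), growing as the handle swings to the clamp's +y (clockwise from above); stop at 0.62. At q the lever points from the pivot along (-cos(0.25-q), -sin(0.25-q)) in the clamp's x, y. The pad meets the tin at about 0.25; green is 0.36 to 0.50, red beyond.
- handle: Upright round black handle on the lever, 22 mm in diameter (25 mm collar at its foot), 62 mm tall, 180 mm from the pivot; it turns on its own axis with light friction. It takes about 1.5 N here to start the lever and 6 to 8 N to hold it in the green. Origin: centre of its foot, 33 mm above the bench. z up; its top is 95 mm above the bench.
- clamp_pad: Rubber pad, 24 mm wide and 14 mm high, on a spring plunger (500 N/m, up to 24 mm of give) on the lever's +y side, 65 mm from the pivot; it presses the salve tin into the nest. Origin: on the lever's +y flank behind the pad, 25 mm above the bench; the pad's face is 24 mm along +y from it.
- salve_tin: Closed round brass-coloured salve tin with a paper label, 55 mm in diameter, 22 mm high, standing loose in the V nest. Origin: centre of its underside, on the board.
- bottle: The obstacle: dark brown, nearly black bottle with a black screw cap and yellow label marks; square body 37 x 37 mm with bevelled edges, sides along its x and y, straight up to about 60 mm; 108 mm tall, 0.09 to 0.17 kg. Stands upright on the board in the path of the lever, between lever and nest. Origin: centre of its underside; z up.
- brass_weight: Bystander: brass weight with a knob, 27 mm in diameter, 30 mm high, standing on the board to the right of the lever. Origin: centre of its underside.
- cork: Bystander: large tapered cork, 42 mm in diameter, 26 mm high, on the bench to the right of the board. Origin: centre of its underside.
- steel_tin: Bystander: open round steel tin, 67 mm in diameter, 44 mm high, on the bench to the right of the board. Origin: centre of its underside.
There are look-alikes about, which are no part of the job. What is shaped like the bottle but purple is not meant.

How it is judged:
On the way, in this order (a step that is already met when the one before it is completed fails the run):
1. the bottle stands upright on the bench, off the board and let go, with the lever still at rest (height (world z) of bottle below 0.006 m and angle between bottle's own z axis and vertical below 0.1 rad and contact force between the fingers and bottle below 0.1 N and linear speed of bottle below 0.02 m/s and value of joint clamp_lever below 0.1 rad), for 0.2 s.
2. the lever is held by its handle in the green, the pad squeezing the tin (value of joint clamp_lever between 0.36 and 0.5 rad and contact force between clamp_pad and salve_tin above 3 N and contact force between the fingers and handle above 1 N), for 0.3 s.
At the end, for the whole second after the job is handed in: Through the last second the fingers hold the handle (over 1 N) with the lever at rest in the green (0.36 to 0.50 rad), the pad presses the tin with over 3 N, the tin is within 10 mm of its start, and the bottle stands let go and upright (within 0.1 rad) on the bench, off the board (all of step 2 and height (world z) of bottle below 0.006 m and angle between bottle's own z axis and vertical below 0.1 rad and contact force between the fingers and bottle below 0.1 N and velocity of joint clamp_lever between -0.05 and 0.05 rad/s and linear speed of bottle below 0.02 m/s and distance of salve_tin from where it was at the start of the episode below 0.01 m); the arm keeps its last pose, push and grip.
It fails at once if the lever is swung (past 0.12 rad) while the bottle is not yet down on the bench (value of joint clamp_lever above 0.12 rad and height (world z) of bottle above 0.008 m).
It fails at once if the lever is pushed far into the red (past 0.57 rad) (value of joint clamp_lever above 0.57 rad).
It fails at once if the bottle is tipped over (angle between bottle's own z axis and vertical above 0.6 rad).
It fails at once if the brass weight, the cork or the steel tin is displaced by more than 30 mm (distance of any of brass_weight, cork, steel_tin from where it was at the start of the episode above 0.03 m).
It also fails if it takes over 54 s, if anything falls off the work surface, if the arm or the gripper's body presses on something with over 40 N, if the wrist force passes 120 N, or if a joint passes its speed limit or range.

### The arm

A 7-joint arm with a two-finger parallel gripper is mounted at the origin on a cart in front of the work surface, level with it; the furniture and walls round the work are solid. World frame = base frame: x ahead of the robot, y to its left, z up, the work surface at z = 0. Lengths are in m, angles in rad, forces in N, time in s.
With the tool pointing down it reaches from about 0.375 to 0.925 m from the base axis. Payload 3.1 kg.
Tool frame: the origin (TCP) lies midway between the tips of the shut fingers; the grasp point (between the pads) lies 19 mm behind it; z points along the fingers, y is the line along which they close (so a half turn about z gives the same grasp; the last joint's range is limited). The gripper opens to 85 mm and grips with 20 to 120 N. Pads are 22 mm wide; open, the fingers measure 114 mm over their backs; the gripper's body (76 mm by 85 mm) begins 54 mm behind the grasp point. The pads swing forward as they close: fully open they stand 13 mm farther back than shut.
Start: joints at [-1.343, 0.383, 0.044, 1.598, -0.018, 1.161, -0.05], TCP at [0.208, 0.616, 0.231] pointing down, gripper open.
Joint ranges: [-2.61, 2.61], [-0.41, 2.15], [-1.48, 1.57], [0, 2.5], [-1.57, 4.71], [0.05, 1.97], [-2.85, 2.85]. Speed limits (rad/s): [2.79, 2.79, 3.14, 3.14, 3.14, 3.14, 3.14].

### API

Orientations are given as a 3x3 rotation matrix whose columns are the frame's x, y, z axes.
In Python, from bench import r, eoat, planner, snapshot, sign_off, sensors gives the robot as it stands. Calls block until the motion is done:
- r.move_to(position, orientation): joint-space move of the TCP to a pose.
- r.move_linear(position, max_speed=0.15, attitude=None, threshold=None): straight line of the TCP; attitude=None keeps the orientation; max_speed is the mean speed in m/s. With threshold (N) it stops when the force on the tool has changed by that much, and returns True; else False.
- r.goto_joints(angles): joint-space move.
- eoat.set_gripper(opening, grasp_force=None): opening from 0.0 (shut) to 1.0 (fully open); grasp_force is the grip in N (None keeps the last); returns when the fingers have stopped.
- r.pause(seconds).
- planner.solve_ik(position, orientation): joint angles nearest the present ones, or None.
- snapshot(name): name is "side" or "top"; returns a dict with "image" (400x640x3 uint8, red, green, blue), "camera_matrix" (3x3 intrinsics, pixels), "R" (3x3) and "t" (3): a world point X has camera coordinates R X + t. Camera axes: x right, y down, z forward; pixel columns grow to the right and rows downward; lengths in m; the calibration is good to about 2 mm. A picture is of the moment at which its call begins. There is no depth.
A pose or a line that the arm cannot do raises r.Unreachable and nothing moves.
- sign_off(): hands the job in; it is judged then, once.
Readings, each from a call of its own:
- sensors.get_time(): time.
- sensors.get_joint_positions(): joint angles.
- sensors.get_joint_vel(): joint speeds.
- sensors.get_effort(): joint torques, N m.
- sensors.get_ee_pos(): TCP position.
- sensors.get_tcp_rot(): TCP orientation.
- sensors.get_wrist_force(): force on the tool from outside, world axes, zero at the start.
- sensors.get_moment(): the same for the moment, N m.
- sensors.get_opening(): opening from 0.0 (shut) to 1.0 (fully open).
- sensors.get_grip_force(): force on a finger pad.
Only numpy, scipy, OpenCV 4.12 (cv2) and the standard library are available. Lean on these libraries where they do the work, as an engineer would, in place of code of your own. Each camera call takes 0.05 s, during which the arm holds its last target. There are 200 camera calls.

## Working session

There is one attempt and no reset: what is moved stays moved. The work goes in short steps, each a Python script; the robot and the scene stay as the last script left them, time stands still between calls to the robot, and variables do not carry over. Pictures are saved under pics/ and viewed, at most 10 in all, crops included, and the job is handed in when it is done.

```bash
ls; mkdir -p pics; cat > h.py <<'E'
import numpy as np, cv2
from bench import r, eoat, planner, snapshot, sign_off, sensors
def ray(s,u,v):
    d=s["R"].T@np.linalg.inv(s["camera_matrix"])@np.array([u,v,1.]); return -s["R"].T@s["t"], d
def onz(s,u,v,z):
    c,d=ray(s,u,v); return c+d*(z-c[2])/d[2]
def proj(s,X):
    p=s["camera_matrix"]@(s["R"]@np.asarray(X,float)+s["t"]); return p[:2]/p[2]
def save(s,n): cv2.imwrite("pics/"+n,s["image"][:,:,::-1])
E
python3 - <<'E'
from h import *
for n in("top","side"):
    s=snapshot(n); save(s,n+"0.png"); np.savez(n+"0.npz",**s)
    print(n,(-s["R"].T@s["t"]).round(3),s["camera_matrix"][0,0])
print(sensors.get_time(),sensors.get_ee_pos(),sensors.get_tcp_rot())
E
```

```text
pics
top [ 0.489 -0.257  0.882] 375.0001927641694
side [0.459 0.512 0.382] 484.8289717337449
0.1 [0.20777826 0.61499534 0.2300135 ] [[-9.47421583e-01  3.19987379e-01 -6.49516273e-04]
 [ 3.19988014e-01  9.47418775e-01 -2.30999892e-03]
 [-1.23806587e-04 -2.39638026e-03 -9.99997121e-01]]
```

View pics/top0.png

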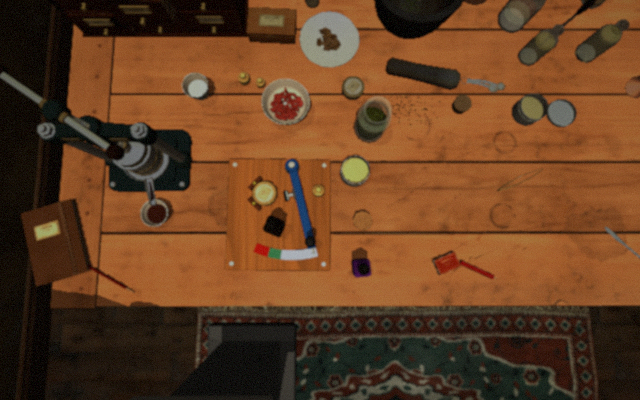

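View pics/side0.png

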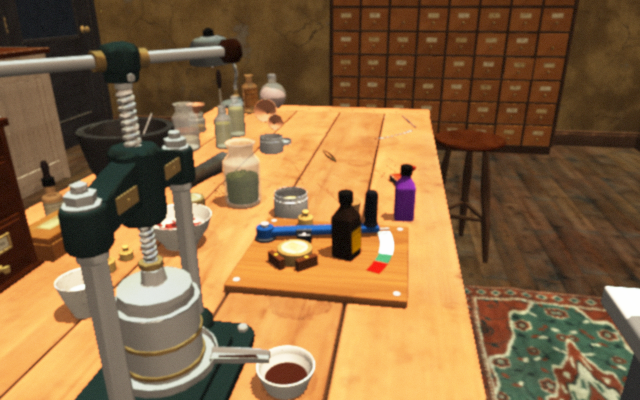

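The top view shows the board at px x 230–330, y 158–270, with the lever pivot at (292,166) and the handle near (310,238).

Two things have the bottle's shape:
- **Nearly black one:** top (275,225), side (346,228). It stands on the board between the lever and the nest, so it fits the description.
- **Purple one:** top (362,267), side (404,198). It stands off the board and is excluded by its colour.

I'll confirm this in one enlarged crop and measure.

```bash
python3 - <<'E'
from h import *
T=dict(np.load("top0.npz"));S=dict(np.load("side0.npz"))
def blobs(s,mask,n,amin=15):
    k,l,st,c=cv2.connectedComponentsWithStats(mask.astype(np.uint8))
    for i in range(1,k):
        if st[i,4]>=amin: print(n,st[i],c[i].round(1))
for n,s,(x0,y0,x1,y1) in(("T",T,(220,150,380,285)),("S",S,(220,160,430,310))):
    hsv=cv2.cvtColor(s["image"],cv2.COLOR_RGB2HSV); g=np.zeros(hsv.shape[:2],bool); g[y0:y1,x0:x1]=1
    H,Sa,V=[hsv[:,:,i] for i in range(3)]
    blobs(s,g&(V<45),n+" dark"); blobs(s,g&(H>100)&(H<125)&(Sa>120)&(V>60),n+" blue")
    blobs(s,g&(Sa<50)&(V>130),n+" white",4)
    if n=="T":
        m=(g&(V<45)).astype(np.uint8)
        for c in cv2.findContours(m,0,1)[0]:
            if cv2.contourArea(c)>40: print(cv2.minAreaRect(c))
a=cv2.resize(T["image"][155:280,225:385],None,fx=4,fy=4,interpolation=cv2.INTER_CUBIC)[:,:,::-1]
b=cv2.resize(S["image"][180:305,225:425],None,fx=4,fy=4,interpolation=cv2.INTER_CUBIC)[:,:,::-1]
a=cv2.resize(a,(390,300)); b=cv2.resize(b,(410,256)); c=np.zeros((300,800,3),np.uint8); c[:,:390]=a; c[:256,390:]=b
cv2.imwrite("pics/crop0.png",cv2.convertScaleAbs(cv2.resize(c,(800,300)),alpha=1.8))
E
```

```text
T dark [264 216  21  20 284] [274.2 225.5]
T dark [306 230   9  17  92] [310.2 240. ]
T dark [352 259  18  16 187] [361.5 266. ]
T blue [286 160  25  78 509] [299.4 197.6]
T white [289 162   5   5  21] [291. 164.]
T white [234 164   2   2   4] [234.5 164.5]
T white [323 164   2   3   5] [323.6 164.8]
T white [287 194   6   3  11] [289.7 194.7]
T white [280 248  38  12 350] [298.1 254. ]
T white [230 262   3   3   9] [231. 263.]
T white [322 262   3   4  10] [323.  263.8]
((360.5, 266.5), (17.0, 15.0), -0.0)
((310.0, 238.0), (16.0, 8.0), 90.0)
((274.3448181152344, 225.362060546875), (17.72637176513672, 16.413307189941406), 23.198589324951172)
S dark [402 166  10  10  90] [406.  170.4]
S dark [ 331  191   30   69 1218] [344.  227.4]
S dark [364 192  13  35 359] [370.4 209.4]
S dark [298 237  13   4  26] [305.5 237.7]
S blue [257 225  75  14 565] [290.6 230.2]
S blue [362 224  16   8  83] [369.  228.4]
S white [276 193  31  16 169] [293.9 201. ]
S white [276 194   7   4  13] [278.6 196. ]
S white [272 219   4   2   6] [273.5 219.7]
S white [260 222  10   5  33] [264.5 223.7]
S white [279 226   4   1   4] [280.5 226. ]
S white [398 228   4   2   8] [399.5 228.5]
S white [378 230  16  25 326] [385.7 242.4]
S white [299 232  11   4  30] [304. 234.]
S white [295 241  12  11  58] [301.6 245.8]
S white [282 242  14  11  59] [287.4 248.3]
S white [233 277   6   4  17] [235.8 278.7]
S white [394 292   6   4  19] [396.4 293.3]
```

View pics/crop0.png

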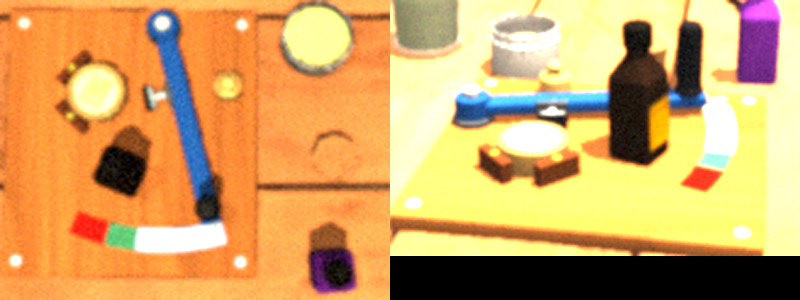

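The crop confirms it: the dark brown bottle with the yellow label is at top (274,225), turned about 23°. The other one is purple. Next I'll work out the positions.

```bash
python3 - <<'E'
from h import *
T=dict(np.load("top0.npz"));S=dict(np.load("side0.npz"))
scr=np.array([[onz(T,*p,.015)[:2] for p in((234.5,164.5),(323.6,164.8),(231,263),(323,263.8))]])[0]
print("screws",scr.round(3).tolist()); c=scr.mean(0)
ex=(scr[0]+scr[1]-scr[2]-scr[3]); yaw=np.arctan2(ex[1],ex[0]); print("c",c,"yaw",yaw)
print("screws side",[onz(S,*p,.015)[:2].round(3).tolist() for p in((273.5,219.7),(399.5,228.5),(235.8,278.7),(396.4,293.3))])
R=np.array([[np.cos(yaw),-np.sin(yaw)],[np.sin(yaw),np.cos(yaw)]])
piv=c+R@[.11,-.03]; hd=piv+R@(-.18*np.array([np.cos(.25),np.sin(.25)]))
print("pivot pred",piv,"T px",proj(T,[*piv,.03]),"S px",proj(S,[*piv,.035]))
print("handle pred",hd,"T top",proj(T,[*hd,.095]),"foot",proj(T,[*hd,.033]),"S top",proj(S,[*hd,.095]),"foot",proj(S,[*hd,.033]))
print("handle side top",onz(S,370.5,194,.095), "pivot top", onz(T,291,164,.036))
print("bottle cap side",onz(S,345.5,193.5,.122), "top blob z=.1,.07",onz(T,274.3,225.4,.1),onz(T,274.3,225.4,.07))
print("bottle low corner side",onz(S,346,259,.014))
# dark silhouette in side: left/right extents per row
g=S["image"].max(2)<45
for v in range(191,262,4):
    u=np.flatnonzero(g[v,325:362])+325
    if len(u): print(v,u.min(),u.max(),end="; ")
print()
# top: min-area rect of dark+brown; cork, cup positions
for n,p,z in(("cork",(362,219),.026),("steel",(355,170),.044),("purple",(362,266),.09),("cup",(155,212),.03),("bench edge",(200,305),0)): print(n,onz(T,*p,z).round(3))
g=T["image"].max(2)<45
for v in range(214,238): print(v,"".join("#" if T["image"][v,u].max()<30 else "+" if g[v,u] else "-" if T["image"][v,u].max()<80 else "." for u in range(258,292)))
E
```

```text
screws [[0.678, -0.07], [0.677, -0.28], [0.449, -0.068], [0.447, -0.278]]
c [ 0.56279329 -0.17426954] yaw -0.009521207053324009
screws side [[0.678, -0.278], [0.449, -0.277], [0.68, -0.068], [0.45, -0.066]]
pivot pred [ 0.67250267 -0.20531549] T px [291.39784107 165.39199758] S px [265.61213637 226.66945935]
handle pred [ 0.49768234 -0.24818567] T top [309.55193893 241.06157654] foot [309.85360014 241.37934387] S top [372.45910528 190.28970611] foot [371.07695043 224.0593657 ]
handle side top [ 0.49973653 -0.23053909  0.095     ] pivot top [ 0.67446923 -0.20474144  0.036     ]
bottle cap side [ 0.53277296 -0.15693689  0.122     ] top blob z=.1,.07 [ 0.53009783 -0.17482529  0.1       ] [ 0.53168773 -0.17167995  0.07      ]
bottle low corner side [ 0.5296585  -0.15297988  0.014     ]
191 342 348; 195 340 351; 199 340 351; 203 341 350; 207 341 351; 211 338 355; 215 335 357; 219 333 359; 223 333 360; 227 333 356; 231 332 351; 235 332 350; 239 333 350; 243 333 350; 247 333 350; 251 333 358; 255 333 355; 259 346 350; 
cork [ 0.548 -0.367  0.026]
steel [ 0.659 -0.351  0.044]
purple [ 0.446 
[... 305 characters left out ...]
20 ........-###############+--.......
221 ........-#################-.......
222 ........-#################-.......
223 ........+#################-.......
224 .......-##################-.......
225 .......+##################+.......
226 ......-###################-.......
227 ......+##################+........
228 .....-+##################-........
229 ......+##################-........
230 ......-#################+-........
231 .......--###############-.........
232 .........--+###########+..........
233 ............--#########-..........
234 ..............--######+...........
235 ................--+###-...........
236 ...................---............
237 ..................................
```

```bash
cat >> h.py <<'E'
def down(ang):
    a,b=np.cos(ang),np.sin(ang); return np.array([[-b,a,0],[a,b,0],[0,0,-1.]])
def st(m=""): print(m,round(sensors.get_time(),2),np.round(sensors.get_ee_pos(),4),"F",np.round(sensors.get_wrist_force(),1),"op",round(sensors.get_opening(),3),"grip",round(sensors.get_grip_force(),1),"j",np.round(sensors.get_joint_positions(),2))
B=np.array([.532,-.172]); YB=np.arctan2(-.37,.93)
E
python3 - <<'E'
from h import *
r.move_to([.28,.28,.28],down(np.radians(45))); st()
r.move_to([*B,.20],down(YB)); st()
save(snapshot("side"),"side1.png")
E
```

```text
1.41 [0.2799 0.2814 0.2803] F [-0.1 -0.1  0.2] op 1.001 grip 0.0 j [-1.15 -0.18  0.23  2.11  0.04  1.21 -0.15]
 3.3 [ 0.5325 -0.1697  0.1998] F [ 0.1 -0.2  0.5] op 0.999 grip 0.0 j [-0.54  0.35  0.93  1.88 -0.32  1.07  0.14]
```

View pics/side1.png

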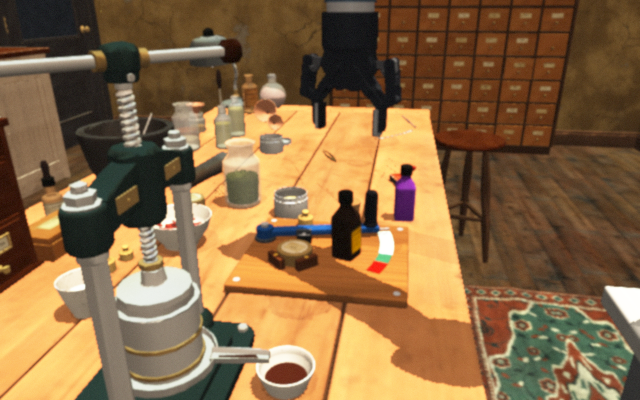

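The side view shows the open fingers at px (319,125) and (379,130), straddling the bottle at (346,228). I'll descend, grip and carry it.

```bash
python3 - <<'E'
from h import *
print(r.move_linear([*B,.054],.1,threshold=8)); st("down")
eoat.set_gripper(0.2,30); st("grip")
if not .38<sensors.get_opening()<.5: raise SystemExit("bad grip")
r.move_linear([*B,.14],.1); st("lift")
r.move_linear([.49,.025,.12],.2); st("over")
save(snapshot("side"),"side2.png")
E
```

```text
False
down 4.96 [ 0.5327 -0.1722  0.0547] F [ 0.8 -0.7  1.1] op 1.006 grip 0.0 j [-0.39  0.56  0.77  1.97 -0.53  0.82  0.3 ]
grip 5.47 [ 0.5318 -0.1719  0.0544] F [-1.4  0.2  5.3] op 0.42 grip 30.3 j [-0.39  0.56  0.77  1.97 -0.53  0.82  0.3 ]
lift 6.48 [ 0.5314 -0.1716  0.1393] F [ 0.1  0.5 -1.5] op 0.421 grip 29.8 j [-0.48  0.43  0.88  1.93 -0.4   0.96  0.21]
over 7.64 [0.4902 0.0236 0.1201] F [-0.2 -0.4 -0.5] op 0.42 grip 29.8 j [-0.91  0.31  0.89  2.1  -0.32  0.86 -0.22]
```

View pics/side2.png

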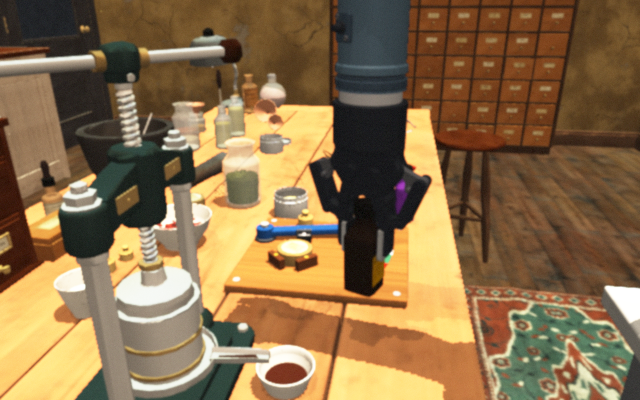

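The bottle hangs upright in the gripper, base near (363,290). The bench below it is bare, with the cup well clear at (285,370). Lowering until contact.

```bash
python3 - <<'E'
from h import *
r.move_linear([.49,.025,.05],.12); 
print(r.move_linear([.49,.025,.034],.03,threshold=4)); st("down")
eoat.set_gripper(1.0); st("open")
r.move_linear([.49,.025,.18],.12); st("up")
save(snapshot("side"),"side3.png"); 
E
```

```text
True
down 8.83 [0.4907 0.0254 0.0404] F [0.4 0.5 4.9] op 0.418 grip 29.5 j [-0.79  0.46  0.76  2.14 -0.49  0.72 -0.08]
open 9.38 [0.4896 0.0252 0.0395] F [0.1 0.1 1.1] op 1.0 grip 0.0 j [-0.79  0.47  0.76  2.14 -0.49  0.72 -0.08]
up 10.69 [0.4893 0.025  0.1793] F [-0.7 -0.3 -0.5] op 1.001 grip 0.0 j [-1.    0.19  0.96  2.06 -0.19  0.98 -0.32]
```

View pics/side3.png

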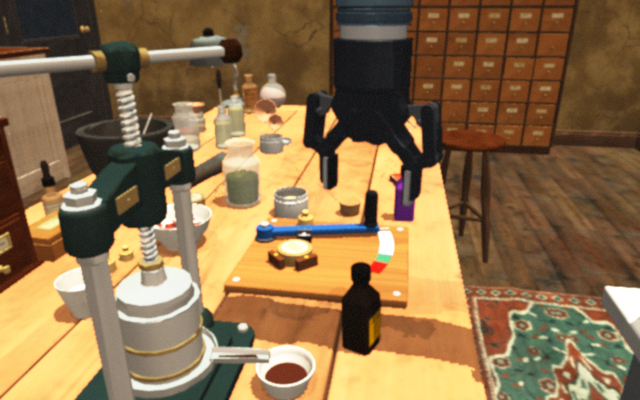

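The bottle stands upright and released at (361,310), off the board, and the lever is still at rest. Next is the handle.

```bash
cat >> h.py <<'E'
yaw=-.0095; C=np.array([.5628,-.1743])
Rc=np.array([[np.cos(yaw),-np.sin(yaw)],[np.sin(yaw),np.cos(yaw)]])
def hand(q): return C+Rc@(np.array([.11,-.03])-.18*np.array([np.cos(.25-q),np.sin(.25-q)]))
ZH=.045
def qof(p):
    d=Rc.T@(np.asarray(p)[:2]-C)-[.11,-.03]; return .25-np.arctan2(-d[1],-d[0])
E
python3 - <<'E'
from h import *
best=None
for a in(np.pi/2,-np.pi/2):
    q=planner.solve_ik([*hand(0),ZH],down(a)); print(a,None if q is None else np.round(q,2))
    if q is not None and (best is None or abs(q[6])<abs(best[1])): best=(a,q[6])
r.move_to([*hand(0),.18],down(best[0])); st("above")
print(r.move_linear([*hand(0),ZH],.1,threshold=6)); st("down")
eoat.set_gripper(0.0,40); st("grip"); print("q",qof(sensors.get_ee_pos()))
save(snapshot("side"),"side4.png")
E
```

```text
1.5707963267948966 [-0.03  0.5   0.51  1.97 -0.34  0.76  2.25]
-1.5707963267948966 [-0.35  0.66  0.93  1.99 -0.7   0.86 -0.6 ]
above 11.8 [ 0.4983 -0.2463  0.1794] F [ 0.9  0.7 -0.6] op 0.996 grip 0.0 j [-0.49  0.44  1.08  1.91 -0.45  1.06 -0.78]
False
down 13.3 [ 0.4983 -0.2485  0.0457] F [ 0.5 -0.9 -0.2] op 0.999 grip 0.0 j [-0.32  0.63  0.88  1.98 -0.66  0.84 -0.64]
grip 13.9 [ 0.4977 -0.2474  0.0452] F [-1.5  2.5  4.5] op 0.245 grip 39.1 j [-0.32  0.63  0.88  1.99 -0.66  0.84 -0.64]
q 0.004504711824719981
```

View pics/side4.png

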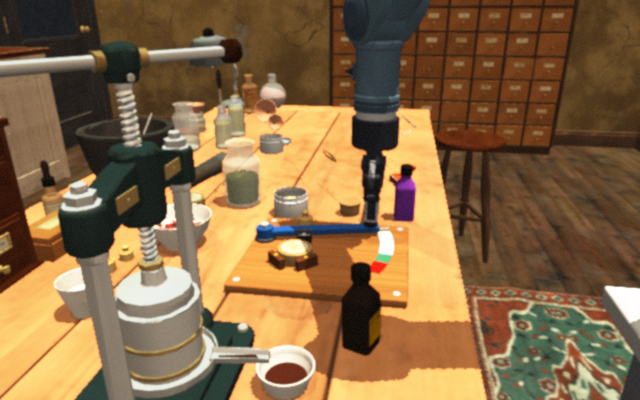

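The fingers are closed on the handle at about (372,215). The opening is 21 mm, as expected for a 22 mm handle. Swinging along the arc now, watching the force.

```bash
python3 - <<'E'
from h import *
off=np.array(sensors.get_ee_pos())[:2]-hand(0)
for q in np.linspace(.06,.43,8):
    r.move_linear([*(hand(q)+off),ZH],.05)
    p=sensors.get_ee_pos(); print(round(q,3),"meas",round(qof(p[:2]-off),3),np.round(sensors.get_wrist_force(),1),round(sensors.get_opening(),3))
    if qof(p[:2])>.5: break
r.pause(.5); st(); print(qof(np.array(sensors.get_ee_pos())[:2]-off))
s=snapshot("top"); a=s["image"][150:280,220:380]; b=snapshot("side")["image"][180:310,220:420]
im=np.hstack([cv2.resize(x,None,fx=2.2,fy=2.2,interpolation=cv2.INTER_CUBIC) for x in(a,b)])
cv2.imwrite("pics/end.png",cv2.convertScaleAbs(im[:,:,::-1],alpha=1.5)); np.savez("end.npz",**s)
E
```

```text
0.06 meas 0.056 [-0.2 -2.4  1.1] 0.241
0.113 meas 0.113 [-0.8 -2.4  3.8] 0.245
0.166 meas 0.168 [-0.6 -2.4  4.7] 0.245
0.219 meas 0.222 [-1.2 -2.5  5.3] 0.248
0.271 meas 0.277 [-1.4 -2.4  6.1] 0.245
0.324 meas 0.326 [-1.5 -4.9  5.9] 0.245
0.377 meas 0.375 [-1.2 -6.3  5. ] 0.243
0.43 meas 0.424 [-1.2 -7.3  3.3] 0.249
 17.23 [ 0.4955 -0.172   0.0452] F [-1.1 -7.1  3.9] op 0.245 grip 40.1 j [-0.5   0.58  0.91  2.06 -0.64  0.8  -0.77]
0.4221752269187252
```

View pics/end.png

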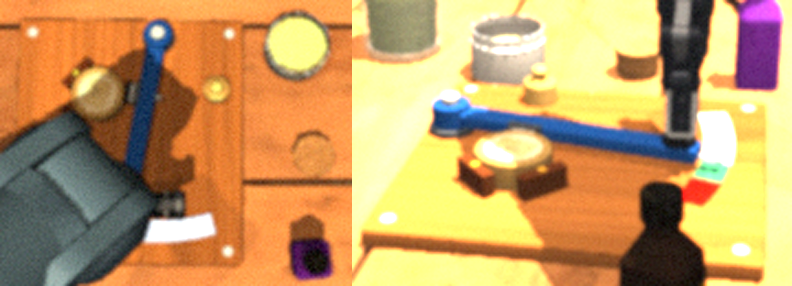

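The pointer at crop px (700,157) stands at the green patch at (713,170). The tin is in its nest, and the weight, cork and steel tin haven't moved. The angle of about 0.42 and force of about 7 N both fit the green, so I'm handing in.

```bash
python3 - <<'E'
from h import *
print(sign_off()); st()
E
```

```text
the job is handed in; nothing more can be done
None
the job is handed in; nothing more can be done
```

I stood the bottle upright on the bare bench left of the board, then handed the job in at about 17 s still gripping the handle, with the lever at about 0.42 rad (in the green), about 7 N on the handle and the tin in its nest; no verdict was returned.

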